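Block the coupling in the spring cradle with the one spacer that fits

TASK

Brace the coupling in the packing cradle, fully home against the end stop (push it gently), with the one of the four look-alike wooden spacer blocks whose length leaves the spring plate pressed back by 2 to 17 mm. The block must end flat on the cradle floor and lengthwise in the channel between coupling and plate; it only goes in tilted, nose first under the lip of the plate, pushing the plate back while its tail is lowered. Leave the other blocks on the bench outside the cradle, do not lift or tip the coupling, and do not push the nail tin, label pad or loose end cap about.

Things in the scene. Friction and masses are not known exactly. Their poses are not given: they have to be found in the camera images.
- cradle: Fixed plywood cradle, 96 mm wide, along its y axis from -165 to +185 mm; origin on the bench under the channel's middle line. Floor 10 mm above the origin; channel 60 mm wide (x -30 to 30) between aluminium rails 12 mm wide that rise 12 mm above the floor. At +y the dark steel spring housing (80 wide, top 71 mm above the bench, y 152 to 182).
- spring_plate (a joint): How far the spring plate is pushed back towards cradle +y, in m: 0 free, 0.030 bottomed. Spring force about 5 N at 0, 17 N at 30 mm.
- plate_face (a point): Centre of the spring plate's pressing face (upright steel plate 56 wide, 61 mm high above the cradle floor, facing cradle -y), 18 mm above the floor; moves with the plate (cradle y = 112 mm when free). At the plate's top a hold-down lip sticks out 10 mm to cradle -y, its underside 55 mm above the floor.
- end_stop: Fixed steel angle stop in the channel, 56 wide, 50 mm high; origin at the foot of its stop face, on the cradle floor. The face is the plane y = 0 of its frame and looks to +y (towards the spring plate). Its place along the cradle varies.
- coupling: Loose bagged grey coupling with two yellow end caps, a cylinder 56 mm across and 77 mm long, lying in the channel along cradle y, 0.3 kg; it may roll a little. Origin below its axis on its skin.
- coupling_front (a point): On the coupling's axis (28 mm above the cradle floor), centre of its flat end face towards the spring plate. The other end face lies 77 mm from it towards the end stop.
- block_a: Loose plain wooden spacer block, 104 mm long (y axis), 44 mm wide (x), 34 mm high (z); origin in the centre of its underside. Either end may go first.
- block_b: Loose plain wooden spacer block, 116 mm long (y axis), 44 mm wide (x), 34 mm high (z); origin in the centre of its underside. Either end may go first.
- block_c: Loose plain wooden spacer block, 128 mm long (y axis), 44 mm wide (x), 34 mm high (z); origin in the centre of its underside. Either end may go first.
- block_d: Loose plain wooden spacer block, 140 mm long (y axis), 44 mm wide (x), 34 mm high (z); origin in the centre of its underside. Either end may go first.
- nail_tin: Bystander: grey round tin of nails, 78x86x38 mm, origin centre of underside.
- label_pad: Bystander: flat label pad 79x97x11 mm, origin centre of underside.
- loose_cap: Bystander: flat round yellow end cap, 91 mm across, 16 mm high, origin centre of underside.
Things that resemble listed ones, but are neither listed nor needed, are in the scene too. Leave any grey look-alike of the block_b alone.

How it is judged:
At the end, for the whole second after the job is handed in: One block flat on the cradle floor (3.5 mm, 0.06 rad), lengthwise (0.12 rad, 14 mm off the middle line), at rest between coupling and plate; plate pressed back 2 to 17 mm; coupling at rest within 3 mm of the stop; other blocks over 68 mm from the cradle origin (((x of block_a in the frame of cradle between -0.014 and 0.014 m and y of block_a in the frame of cradle between -0.01 and 0.11 m and z of block_a in the frame of cradle below 0.0135 m and angle between block_a's own z axis and vertical below 0.06 rad and angle between the y axis of block_a and the y axis of cradle, either way round below 0.12 rad and linear speed of block_a below 0.02 m/s and horizontal distance between each of block_b, block_c, block_d and cradle above 0.068 m) or (x of block_b in the frame of cradle between -0.014 and 0.014 m and y of block_b in the frame of cradle between -0.01 and 0.11 m and z of block_b in the frame of cradle below 0.0135 m and angle between block_b's own z axis and vertical below 0.06 rad and angle between the y axis of block_b and the y axis of cradle, either way round below 0.12 rad and linear speed of block_b below 0.02 m/s and horizontal distance between each of block_a, block_c, block_d and cradle above 0.068 m) or (x of block_c in the frame of cradle between -0.014 and 0.014 m and y of block_c in the frame of cradle between -0.01 and 0.11 m and z of block_c in the frame of cradle below 0.0135 m and angle between block_c's own z axis and vertical below 0.06 rad and angle between the y axis of block_c and the y axis of cradle, either way round below 0.12 rad and linear speed of block_c below 0.02 m/s and horizontal distance between each of block_a, block_b, block_d and cradle above 0.068 m) or (x of block_d in the frame of cradle between -0.014 and 0.014 m and y of block_d in the frame of cradle between -0.01 and 0.11 m and z of block_d in the frame of cradle below 0.0135 m and angle between block_d's own z axis and vertical below 0.06 rad and angle between the y axis of block_d and the y axis of cradle, either way round below 0.12 rad and linear speed of block_d below 0.02 m/s and horizontal distance between each of block_a, block_b, block_c and cradle above 0.068 m)) and value of joint spring_plate between 0.002 and 0.017 m and y of coupling_front in the frame of end_stop below 0.08 m and linear speed of coupling below 0.02 m/s); the robot touches nothing.
It fails at once if the coupling is lifted out of the cradle or tipped up (height (world z) of coupling_front above 0.058 m or angle between coupling's own y axis and vertical below 1.27 rad or angle between coupling's own y axis and vertical above 1.87 rad).
It fails at once if the gripper presses the coupling with more than 80 N (contact force between the fingers and coupling above 80 N).
It fails at once if the nail tin is moved more than 30 mm (distance of nail_tin from where it was at the start of the episode above 0.03 m).
It fails at once if the label pad is moved more than 30 mm (distance of label_pad from where it was at the start of the episode above 0.03 m).
It fails at once if the end cap is moved more than 30 mm (distance of loose_cap from where it was at the start of the episode above 0.03 m).
It also fails if it takes over 58 s, if anything falls off the work surface, if the arm or the gripper's body presses on something with over 40 N, if the wrist force passes 120 N, or if a joint passes its speed limit or range.

ROBOT

A 6-joint arm with a two-finger parallel gripper is mounted at the origin on a cart in front of the work surface, level with it; the furniture and walls round the work are solid. World frame = base frame: x ahead of the robot, y to its left, z up, the work surface at z = 0. Lengths are in m, angles in rad, forces in N, time in s.
With the tool pointing down it reaches from about 0.275 to 0.775 m from the base axis. Payload 14.6 kg.
Tool frame: the origin (TCP) lies on the mounting face of the last link; the fingertips stand 173 mm ahead of it and the grasp point (between the pads) lies 155 mm ahead of it; z points along the fingers, x is the direction in which the jaws open and shut, and the axes are right-handed (so a half turn about z gives the same grasp; the last joint's range is limited). The gripper opens to 85 mm and grips with 20 to 120 N. Pads are 22 mm wide; open, the fingers measure 114 mm over their backs; the gripper's body (76 mm by 85 mm) begins 54 mm behind the grasp point. The pads swing forward as they close: fully open they stand 13 mm farther back than shut.
Start: joints at [1.019, 0.263, -0.048, 1.259, 0, 1.415], TCP at [0.203, 0.484, 0.405] pointing down, gripper open.
Joint ranges: [-2.65, 2.65], [-0.89, 1.7], [-1.18, 1.37], [-2.13, 2.11], [-1.35, 1.29], [-3.14, 3.14]. Speed limits (rad/s): [1.89, 1.89, 2.57, 2.79, 3.14, 3.14].

INTERFACE

Orientations are given as a rotation vector (axis times angle).
In Python, from plant import ctrl, vision gives the robot as it stands. The module is installed in compiled form; this text tells all that it offers.
- The arm moves only by the tool carry_out, never from a script. Its argument "motion" is a list of rows, each a list of 3 entries, a list of its own where there are three numbers: the finger opening in mm, from 0 to 85.4, then the shift along the tool's x, y, z in mm, then the turn about the tool's z in rad. In form: [[hand, [x, y, z], twist], ...]. A call has 1 to 5 rows; each row is the pose to reach, as a shift and turn from the pose measured when the call began, along the tool's axes at that moment; what a row does not reach only later rows make up. A row lasts 1/10 s, in which the tool goes at most 50 mm and 8.59 degrees, less where a joint would pass 70% of its speed; a pose out of reach is approached as far as the arm can. A call with a gripper value outside its range is refused whole. The fingers move at their own pace and stop on an object; "grip_force" is the grip in N (left out, the last holds). Time passes only in rows, so rows that repeat a pose let the fingers close. It gives the time, the measured TCP pose, the force and the opening at its end, in the units of the state.
- ctrl.get_state(): the state, without advancing time (a new reading comes with each control period).
- vision.capture(name): name is "side" or "top"; returns (picture, depth): 400x640x3 uint8, blue, green, red; 400x640 float32, m along the optical axis (not along the pixel's ray), 0 where there is no reading.
- vision.camera_params(name): a dict with "intrinsics" (3x3 intrinsics, pixels), "rvec" (rotation vector, rad) and "tvec" (3), from world to camera coordinates, as OpenCV has them. Camera axes: x right, y down, z forward; pixel columns grow to the right and rows downward; lengths in m; the calibration is good to about 2 mm. A picture is of the moment at which its call begins. camera_params takes no time and is no camera call.
- ctrl.sign_off(): hands the job in, once; it reports no verdict.
The state is a dict: "clock": time; "joint_positions": joint angles; "joint_vel": joint speeds; "joint_torque": joint torques, N m; "eef_pos": TCP position; "eef_rot": TCP orientation; "force": force on the tool from outside, world axes, zero at the start; "ft_torque": the same for the moment, N m; "gripper_width": opening from 0.0 (shut) to 1.0 (fully open).
Only numpy, scipy, OpenCV 4.12 (cv2) and the standard library are available. Lean on these libraries where they do the work, as an engineer would, in place of code of your own. Each camera call takes 0.05 s, during which the arm holds its last target. There are 200 camera calls.

## Working session

There is one attempt and no reset: what is moved stays moved. The work goes in short steps, Python scripts to look and compute and a tool call to move; the robot and the scene stay as the last step left them, time stands still between calls to the robot, and variables do not carry over. Pictures are saved under pics/ and viewed, about 8 in all and at most 12, crops included, and the job is handed in when it is done.

Besides the shell and the picture viewer there is one more tool, called after "Emit:" as a command line: name --argument value ..., lists and objects as JSON in quotes. carry_out: Moves the arm, as the interface text tells. Its arguments: {"type":"object","properties":{"motion":{"type":"array","items":{"type":"array"}},"grip_force":{"type":"number"}},"required":["motion"]}

```bash
mkdir -p pics
cat > h.py <<'E'
import numpy as np, cv2
from plant import ctrl, vision
def cap(n):
    im,d=vision.capture(n); p=vision.camera_params(n)
    K=np.array(p["intrinsics"],float); R=cv2.Rodrigues(np.array(p["rvec"],float))[0]; t=np.array(p["tvec"],float).ravel()
    v,u=np.mgrid[:400,:640]
    c=np.stack([(u-K[0,2])/K[0,0]*d,(v-K[1,2])/K[1,1]*d,d],-1)
    W=(c-t)@R; W[d==0]=np.nan
    return im,d,W
def st():
    s=ctrl.get_state(); print({k:np.round(s[k],3).tolist() for k in("clock","joint_positions","eef_pos","eef_rot","force","ft_torque","gripper_width")})
    print(np.round(cv2.Rodrigues(np.array(s["eef_rot"],float))[0],3).tolist()); return s
E
python3 - <<'E'
from h import *
st()
for n in("top","side"):
    im,d,W=cap(n); cv2.imwrite(f"pics/{n}0.png",im); np.savez(f"{n}0.npz",im=im,W=W)
    R=cv2.Rodrigues(np.array(vision.camera_params(n)["rvec"],float))[0]; print(n,-R.T@np.array(vision.camera_params(n)["tvec"]).ravel())
E
```

```text
{'clock': 0.0, 'joint_positions': [1.019, 0.264, -0.049, 1.259, -0.0, 1.416], 'eef_pos': [0.203, 0.484, 0.404], 'eef_rot': [2.615, 1.74, -0.001], 'force': [0.172, 1.019, 0.093], 'ft_torque': [-0.031, 0.0, 0.014], 'gripper_width': 0.999}
[[0.387, 0.922, -0.001], [0.922, -0.387, -0.001], [-0.001, -0.0, -1.0]]
top [ 0.42667854 -0.01742877  1.25922479]
side [-0.02552659 -1.05219095  0.62479059]
```

View pics/top0.png

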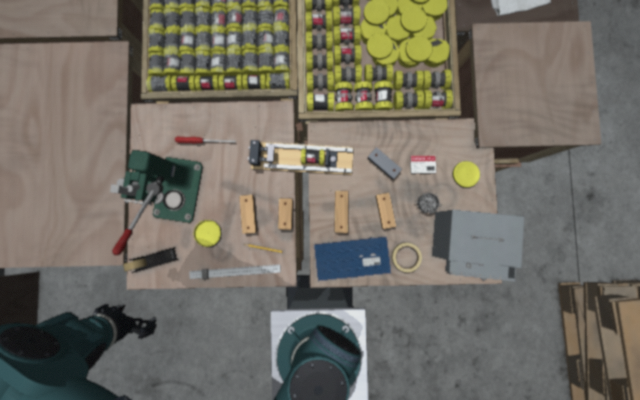

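View pics/side0.png

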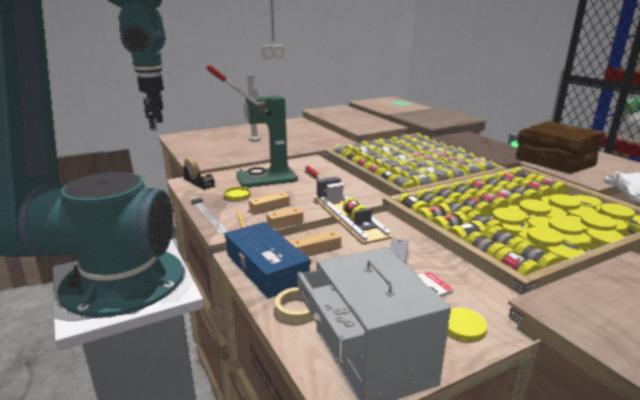

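The top view shows four wooden blocks, at about (248,214), (286,213), (341,212) and (386,211). The grey look-alike is at (384,164). The cradle spans (250–353, 140–172), with the dark spring housing at its left end. The candidates differ only in length, so I'll measure them.

Run:
```python
from h import *
z=np.load("top0.npz"); im,W=z["im"],z["W"]
for (u,v) in((248,214),(286,213),(341,212),(386,211),(384,164)):
    s=np.zeros((400,640),bool); s[v-32:v+32,u-18:u+19]=1
    m=s&(W[...,2]>.022)&(W[...,2]<.05)
    n,l,stt,_=cv2.connectedComponentsWithStats(m.astype(np.uint8)); 
    m=l==1+np.argmax(stt[1:,4])
    r=cv2.minAreaRect(W[m][:,:2].astype(np.float32)*1000); print((u,v),m.sum(),np.round(r[0],1),np.round(r[1],1),round(r[2],1),"z",np.nanmedian(W[m][:,2]))
for y in range(138,176,2): print(y,np.round(W[y,246:358:4,2]*1000).astype(int).tolist())
print(W[156,246:358:8,:2].round(3).tolist())
a=cv2.resize(im[135:180,243:360],None,fx=6.8,fy=6.8,interpolation=3); b=cv2.resize(im[185:242,230:402],None,fx=4.6,fy=4.6,interpolation=3)[:,:795]
cv2.imwrite("pics/c1.png",np.vstack([a[:,:791],b[:,:791]]))
```

```text
(248, 214) 522 [477.2 229.4] [128.3  45.7] 3.7 z 0.03389564484694896
(286, 213) 410 [474.4 103.8] [ 44.2 100.9] 88.8 z 0.03433666507606571
(341, 212) 543 [479.2 -85.8] [ 40.7 138.2] 88.6 z 0.03422551698077601
(386, 211) 467 [ 479.  -236.4] [115.5  45.3] 9.9 z 0.03428946169572151
(384, 164) 460 [ 641.4 -238.1] [115.4  45.3] 47.4 z 0.03404624444469674
138 [2, -4, -1, 4, -4, -1, 2, 2, 1, -6, -2, 0, -265, -421, -658, -323, 4, 2, -2, 1, 6, 1, -7, 1, -5, 0, 2, -8]
140 [-6, -2, 72, 68, 2, -6, 3, 0, -2, 0, -2, 1, -299, -418, -716, -352, -2, 2, -3, -1, -2, -2, 6, -1, 4, -4, 3, 2]
142 [-9223372036854775808, 68, 73, 69, 14, 1, 3, -3, -9223372036854775808, 2, -1, -2, -319, -329, -768, -426, 0, -1, 0, -6, -1, 1, 0, -2, 0, 0, -1, 5]
144 [0, 72, 72, 68, 14, 23, 23, 26, 20, 26, 10, 12, 8, 9, -833, -423, -7, -1, -1, 1, 4, -3, 0, -3, -1, 1, -1, 2]
146 [3, 67, 70, 70, 9, 22, 74, 21, 20, 21, 25, 23, 24, 20, 26, 20, 22, 20, 12, 12, 13, 10, 1, -2, -4, 0, 1, -2]
148 [-2, 69, 69, 69, 45, 37, 70, 8, 14, 12, 13, 16, 19, 25, 25, 19, 22, 22, 17, 22, 21, 20, 22, 27, 23, 25, 22, -1]
150 [-3, 71, 69, 72, 39, 37, 6
[... 1028 characters left out ...]
3, 24, 22, 24, 22, 20, 22, -9223372036854775808, 20, 23, 26, 23, 12, 11, 8, 4]
170 [-2, -1, -3, -4, -1, -1, -2, 10, 8, 10, 12, 11, 11, 11, 13, 7, 13, 21, 26, 15, 22, 20, 20, 20, 24, 20, 26, 2]
172 [1, -1, 5, 2, 3, -3, -7, -2, -3, -1, -2, 1, 1, -326, -752, 6, 2, 7, 9, 10, 9, 9, 10, 9, 11, 16, 20, 4]
174 [3, 1, 2, 1, -1, -1, -4, -3, -1, -6, -3, 4, 0, -325, -743, -847, 3, 6, -2, -2, 1, -1, 3, 1, 10, 12, 13, -1]
[[0.681, 0.239], [0.666, 0.199], [0.678, 0.182], [0.664, 0.145], [0.676, 0.126], [0.675, 0.098], [0.676, 0.071], [0.664, 0.041], [0.664, 0.014], [0.663, -0.012], [0.663, -0.039], [0.67, -0.067], [0.672, -0.095], [0.672, -0.123]]<stdin>:9: RuntimeWarning: invalid value encountered in cast
```

View pics/c1.png

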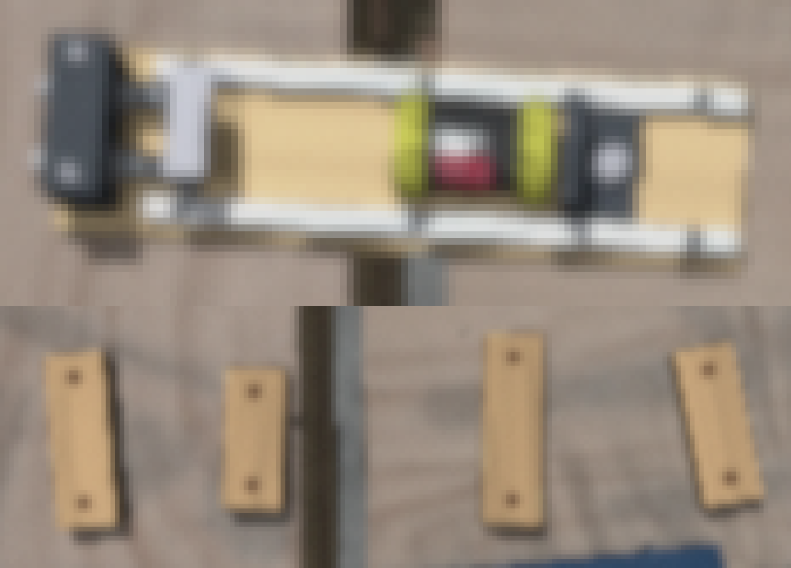

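The blocks from left to right measure 128 (c), 101 (a), 138 (d) and 115.5 (b). The grey one at (384,164) is the decoy. Next I'll find the cradle's pose and the gap.

Run:
```python
from h import *
z=np.load("top0.npz"); im,W=z["im"],z["W"]
p=vision.camera_params("top");K=np.array(p["intrinsics"],float); R=cv2.Rodrigues(np.array(p["rvec"],float))[0]; t=np.array(p["tvec"],float).ravel()
def ray(u,v,h):
    C=-R.T@t; d=R.T@np.linalg.inv(K)@np.array([u,v,1.]); return (C+d*(h-C[2])/d[2])
# rails: white rail mask -> per column outer/inner edges
g=im.astype(float)
hsv=cv2.cvtColor(im,cv2.COLOR_BGR2HSV)
m=(hsv[...,1]<40)&(hsv[...,2]>165); m[:135]=0;m[176:]=0;m[:,:268]=0;m[:,356:]=0
up=[];lo=[]
for u in list(range(277,300))+list(range(330,350)):
    v=np.where(m[:,u])[0]
    a=v[v<155];b=v[v>158]
    if len(a)>1: up.append(ray(u,a.mean(),.022)[:2])
    if len(b)>1: lo.append(ray(u,b.mean(),.022)[:2])
for q in(up,lo):
    q=np.array(q);f=np.polyfit(q[:,1],q[:,0],1);print("rail x=",f,len(q),np.std(q[:,0]-np.polyval(f,q[:,1])))
s=.044
print("profiles (u: mean B,G,R along slanted channel rows)")
for u in range(245,357):
    vs=[int(round(153+s*(u-270)+k+ (2))) for k in(-1,0,1,2,3)]
    print(u,im[vs,u].mean(0).astype(int).tolist(),end=" ")
print()
for n,u,h in(("lip",274,.071),("lipR",275,.071),("end",352,.022),("end",353,.022),("front",301,.05),("front",302,.05),("stopface",325,.06),("stopface",326,.06)):
    print(n,u,ray(u,155+s*(u-270),h).round(4))
```

```text
rail x= [0.11519491 0.70683428] 43 0.0038624280481471818
rail x= [0.03558505 0.62845646] 41 0.004642695673684943
profiles (u: mean B,G,R along slanted channel rows)
245 [141, 150, 166] 246 [141, 150, 165] 247 [141, 150, 163] 248 [134, 139, 149] 249 [111, 111, 115] 250 [93, 88, 85] 251 [90, 83, 77] 252 [90, 83, 76] 253 [89, 82, 76] 254 [89, 81, 75] 255 [88, 81, 75] 256 [85, 78, 72] 257 [73, 67, 62] 258 [50, 46, 43] 259 [43, 41, 40] 260 [49, 51, 52] 261 [61, 67, 70] 262 [76, 87, 94] 263 [97, 115, 126] 264 [114, 140, 156] 265 [126, 154, 171] 266 [148, 168, 181] 267 [178, 183, 189] 268 [202, 196, 196] 269 [210, 200, 199] 270 [209, 199, 198] 271 [204, 195, 193] 272 [180, 173, 172] 273 [124, 123, 125] 274 [73, 84, 93] 275 [60, 78, 88] 276 [62, 82, 93] 277 [78, 102, 117] 278 [110, 144, 164] 279 [139, 181, 205] 280 [151, 196, 221] 281 [152, 198, 222] 282 [151, 196, 221] 283 [151, 197, 221] 284 [151, 197, 221] 285 [151, 196, 221] 286 [151, 197, 221] 287 [150, 196, 221] 288 [151, 197, 221] 289 [151, 197, 221] 290 [151, 197, 221] 291 [151, 196, 221] 292 [151, 196, 221] 293 [151, 197, 221] 294 [
[... 786 characters left out ...]
116] 336 [101, 107, 110] 337 [110, 136, 153] 338 [135, 175, 198] 339 [147, 191, 217] 340 [149, 193, 219] 341 [149, 194, 219] 342 [149, 194, 219] 343 [149, 193, 219] 344 [148, 194, 219] 345 [149, 194, 219] 346 [149, 193, 219] 347 [149, 193, 219] 348 [150, 194, 219] 349 [149, 193, 219] 350 [147, 190, 216] 351 [143, 182, 207] 352 [137, 166, 187] 353 [135, 153, 169] 354 [136, 148, 163] 355 [135, 147, 162] 356 [136, 147, 162] 
lip 274 [0.6672 0.1325 0.071 ]
lipR 275 [0.667  0.1292 0.071 ]
end 352 [ 0.6597 -0.1286  0.022 ]
end 353 [ 0.6595 -0.132   0.022 ]
front 301 [0.6656 0.0446 0.05  ]
front 302 [0.6654 0.0413 0.05  ]
stopface 325 [ 0.6584 -0.0356  0.06  ]
stopface 326 [ 0.6582 -0.0389  0.06  ]
```

The lip edge is at world y≈0.136 and the cradle's end is at y≈-0.130, so the cradle origin is at y≈0.034. With the coupling home, the gap is about 102–106 mm. Block b (116 mm) would press the plate back 10–14 mm. Block a gives 2 mm at most and block c 22 mm or more, so I need block b, at pixel (386,211).

Emit:
carry_out --motion '[[85,[-550,544,60],0],[85,[-550,544,60],0],[85,[-550,544,60],0],[85,[-550,544,60],0],[85,[-550,544,60],0]]' --grip_force 30

```text
clock: 0.6
eef_pos: [0.296, 0.2512, 0.3851]
eef_rot: [2.615, 1.741, -0.001]
force: [1.0, 0.3, 0.1]
gripper_width: 0.996
```

Run:
```python
from h import *
z=np.load("top0.npz"); im,W=z["im"],z["W"]
p=vision.camera_params("top");K=np.array(p["intrinsics"],float); R=cv2.Rodrigues(np.array(p["rvec"],float))[0]; t=np.array(p["tvec"],float).ravel()
C=-R.T@t
def ray(u,v,h):
    d=R.T@np.linalg.inv(K)@np.array([u,v,1.]); return (C+d*(h-C[2])/d[2])
B=im[...,0].astype(float)
for v0,sl,us in((145,.05,range(278,349)),(166.5,.05,range(276,349))):
    q=[]
    for u in us:
        c=v0+sl*(u-274); vs=np.arange(int(c-4),int(c+6)); w=np.clip(B[vs,u]-165,0,None)
        if w.sum()>60: q.append(ray(u,(w*vs).sum()/w.sum(),.022)[:2])
    q=np.array(q); l=cv2.fitLine(q.astype(np.float32),cv2.DIST_HUBER,0,1e-4,1e-4).ravel()
    l*=np.sign(l[1]); x0=l[2]+(.0345-l[3])*l[0]/l[1]; print(len(q),"slope dx/dy",l[0]/l[1],"x at y=.0345",x0)
```

```text
64 slope dx/dy 0.07902304 x at y=.0345 0.70587814
63 slope dx/dy 0.084671594 x at y=.0345 0.6332775
```

Emit:
carry_out --motion '[[85,[-371,368,60],0],[85,[-371,368,60],0],[85,[-371,368,60],0],[85,[-371,368,60],0],[85,[-371,368,60],0]]'

```text
clock: 1.1
eef_pos: [0.3885, 0.0227, 0.357]
eef_rot: [2.615, 1.74, -0.001]
force: [0.8, 0.4, -0.6]
gripper_width: 0.997
```

Emit:
carry_out --motion '[[85,[-195,193,50],-0.57],[85,[-195,193,50],-0.57],[85,[-195,193,50],-0.57],[85,[-195,193,50],-0.57],[85,[-195,193,50],-0.57]]'

```text
clock: 1.6
eef_pos: [0.4744, -0.1906, 0.3151]
eef_rot: [2.014, 2.411, -0.001]
force: [0.2, -0.3, 0.2]
gripper_width: 0.995
```

```bash
python3 -c "
from h import *
st()"
```

```text
{'clock': 1.6, 'joint_positions': [-0.541, 0.285, -0.268, 1.018, -0.001, -0.72], 'eef_pos': [0.474, -0.191, 0.315], 'eef_rot': [2.014, 2.411, -0.001], 'force': [0.207, -0.291, 0.247], 'ft_torque': [0.031, -0.069, -0.01], 'gripper_width': 0.995}
[[-0.178, 0.984, -0.0], [0.984, 0.178, -0.001], [-0.001, -0.0, -1.0]]
```

Emit:
carry_out --motion '[[85,[-46,9,0],0],[85,[-46,9,30],0],[85,[-46,9,70],0],[85,[-46,9,105],0],[85,[-46,9,128],0]]'

```text
clock: 2.1
eef_pos: [0.4906, -0.234, 0.1846]
eef_rot: [-2.013, -2.409, 0.001]
force: [-0.1, -0.6, 0.1]
gripper_width: 0.997
```

Emit:
carry_out --motion '[[85,[0,0,4],0],[70,[0,0,4],0],[40,[0,0,4],0],[40,[0,0,4],0],[40,[0,0,4],0]]'

```text
clock: 2.6
eef_pos: [0.4911, -0.2343, 0.182]
eef_rot: [-2.014, -2.411, 0.001]
force: [-0.7, -0.5, 7.6]
gripper_width: 0.511
```

Run:
```python
from h import *
st()
im,d,W=cap("side"); 
# crop around block
p=vision.camera_params("side"); px=cv2.projectPoints(np.array([[.49,-.235,.05]]),np.array(p["rvec"]),np.array(p["tvec"]),np.array(p["intrinsics"]),None)[0].ravel(); print(px)
u,v=px.astype(int); u=min(max(u,70),570);v=min(max(v,60),340)
cv2.imwrite("pics/g1.png",cv2.resize(im[v-60:v+60,u-70:u+70],None,fx=5,fy=5,interpolation=3))
```

```text
{'clock': 2.6, 'joint_positions': [-0.595, 0.461, -0.399, 0.711, -0.001, -0.774], 'eef_pos': [0.491, -0.234, 0.182], 'eef_rot': [-2.014, -2.411, 0.001], 'force': [-0.696, -0.536, 7.601], 'ft_torque': [0.097, 0.225, -0.053], 'gripper_width': 0.511}
[[-0.178, 0.984, -0.001], [0.984, 0.178, -0.0], [-0.0, -0.001, -1.0]]
[347.0359554  257.23399351]
```

View pics/g1.png

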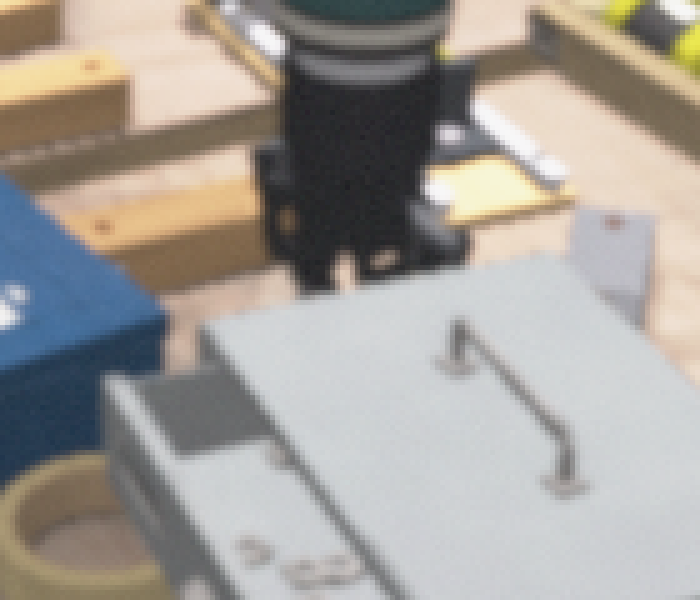

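The block is held at 43.6 mm opening. The grip is slightly low for clearing the rails later, so I'll regrip 5 mm higher.

Emit:
carry_out --motion '[[60,[0,0,0],0],[60,[0,0,-5],0],[38,[0,0,-5],0],[38,[0,0,-5],0],[38,[0,0,-5],0]]' --grip_force 35

```text
clock: 3.15
eef_pos: [0.4913, -0.2344, 0.1879]
eef_rot: [2.014, 2.41, -0.001]
force: [-2.8, 1.0, 12.5]
gripper_width: 0.509
```

Emit:
carry_out --motion '[[38,[0,0,-5],0],[38,[0,0,-45],0],[38,[0,0,-90],0],[38,[0,0,-130],-0.1],[38,[0,0,-130],-0.2]]'

```text
clock: 3.65
eef_pos: [0.492, -0.2348, 0.323]
eef_rot: [1.754, 2.596, -0.001]
force: [0.1, -0.4, -2.8]
gripper_width: 0.505
```

Run:
```python
from h import *
st()
im,d,W=cap("side"); cv2.imwrite("pics/g2.png",cv2.resize(im[100:340,220:480],None,fx=2.5,fy=2.5,interpolation=3))
```

```text
{'clock': 3.65, 'joint_positions': [-0.595, 0.331, -0.176, 1.056, -0.001, -0.977], 'eef_pos': [0.492, -0.235, 0.323], 'eef_rot': [1.754, 2.596, -0.001], 'force': [0.141, -0.354, -2.816], 'ft_torque': [-0.013, -0.01, -0.034], 'gripper_width': 0.505}
[[-0.373, 0.928, 0.007], [0.928, 0.373, -0.005], [-0.007, 0.004, -1.0]]
```

View pics/g2.png

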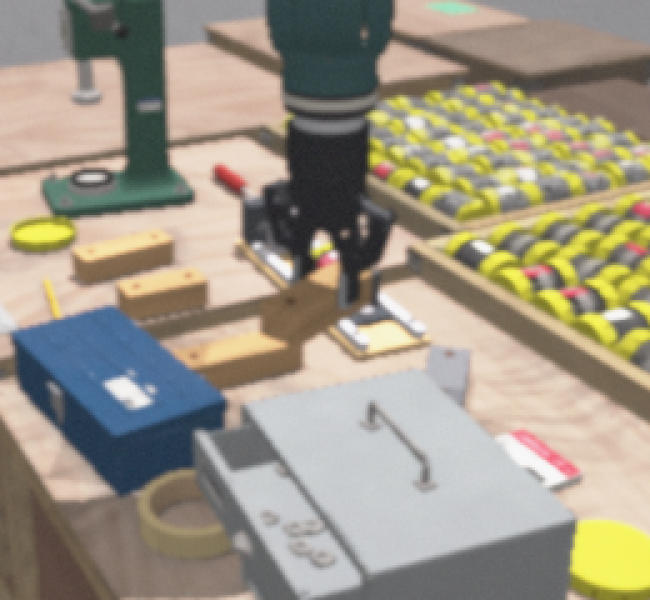

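The block is up and looks as if its heavier tail has sagged in the grip, so it pivots easily. I'll measure the tilt.

```bash
cat >> h.py <<'E'
def tilt(im,W,c,r=.10,zmin=.0):
    "tilt of wooden block held near grasp point c: plane normals / long axis from points of wood colour"
    hsv=cv2.cvtColor(im,cv2.COLOR_BGR2HSV)
    m=(hsv[...,0]>8)&(hsv[...,0]<24)&(hsv[...,1]>75)&(np.linalg.norm(W-c,axis=-1)<r)&(W[...,2]>zmin)
    return m
E
python3 - <<'E'
from h import *
s=st(); c=np.array(s["eef_pos"])-[0,0,.155]
for n in("side","top"):
    im,d,W=cap(n); m=tilt(im,W,c,.11,.07)
    P=W[m]; 
    print(n,m.sum())
    if m.sum()<20: continue
    P=P[np.abs(P[:,2]-np.median(P[:,2]))<.07]
    R=cv2.Rodrigues(np.array(s["eef_rot"],float))[0]
    L=(P-c)@R[:,1]; h=P[:,2]-c[2]; X=(P-c)@R[:,0]
    for a in np.arange(-.1,.11,.02):
        q=(L>a)&(L<a+.02)
        if q.sum()>5: print(round(a,2),q.sum(),"h",np.percentile(h[q],[5,50,95]).round(3),"x",np.percentile(X[q],[5,95]).round(3))
E
```

```text
{'clock': 3.7, 'joint_positions': [-0.595, 0.333, -0.18, 1.052, -0.001, -0.983], 'eef_pos': [0.492, -0.235, 0.321], 'eef_rot': [1.747, 2.604, -0.001], 'force': [0.157, -0.329, -1.21], 'ft_torque': [0.048, -0.014, -0.022], 'gripper_width': 0.504}
[[-0.379, 0.925, 0.004], [0.925, 0.379, -0.004], [-0.005, 0.003, -1.0]]
side 788
-0.08 259 h [-0.029 -0.012  0.002] x [-0.023  0.017]
-0.06 139 h [-0.025  0.001  0.003] x [-0.023  0.016]
-0.04 138 h [-0.027  0.     0.003] x [-0.023  0.016]
-0.02 109 h [-0.024  0.001  0.03 ] x [-0.026  0.016]
0.0 61 h [-0.025  0.001  0.011] x [-0.035  0.021]
0.02 63 h [-0.025 -0.002  0.003] x [-0.024  0.017]
0.04 19 h [-0.025 -0.009  0.002] x [-0.024  0.015]
top 88
0.0 6 h [-0.004 -0.002  0.036] x [0.012 0.026]
0.02 58 h [-0.011 -0.     0.002] x [-0.007  0.021]
0.04 24 h [-0.004 -0.001  0.003] x [-0.015  0.018]
```

The block is still level and firmly gripped: top at grasp height, nose about 45 mm ahead. Next I'll carry it over the cradle and use the coupling's top to tip the tail up.

Emit:
carry_out --motion '[[38,[229,290,10],-1.1],[38,[229,290,10],-1.1],[38,[229,290,10],-1.1],[38,[229,290,10],-1.1],[38,[229,290,10],-1.1]]'

```text
clock: 4.3
eef_pos: [0.617, -0.0161, 0.3097]
eef_rot: [-0.685, -3.065, 0.002]
force: [0.1, -0.8, -0.4]
gripper_width: 0.508
```

```bash
cat >> h.py <<'E'
def to(yc,xc,z,yaw=np.deg2rad(175.3),O=(.6696,.0343)):
    "print move (mm, tool axes) to cradle coords"
    s=st(); R=cv2.Rodrigues(np.array(s["eef_rot"],float))[0]
    T=np.array([O[0]+yc*.0818+xc*.9967,O[1]+yc*.9967-xc*.0818,z]); p=np.array(s["eef_pos"])
    cy=(p[:2]-O)@np.array([.0818,.9967]); cx=(p[:2]-O)@np.array([.9967,-.0818])
    y0=np.arctan2(R[1,0],R[0,0]); print("cradle y,x",cy.round(4),cx.round(4),"move",((T-p)@R*1000).round(1),"twist",-np.round((yaw-y0+np.pi)%(2*np.pi)-np.pi,3))
E
python3 -c "
from h import *
to(.053,0,.30)"
```

```text
{'clock': 4.3, 'joint_positions': [-0.158, 0.461, -0.001, 1.11, -0.001, -1.289], 'eef_pos': [0.617, -0.016, 0.31], 'eef_rot': [-0.685, -3.065, 0.002], 'force': [0.099, -0.833, -0.424], 'ft_torque': [-0.045, -0.018, -0.002], 'gripper_width': 0.508}
[[-0.905, 0.425, -0.001], [0.425, 0.905, -0.001], [0.001, -0.001, -1.0]]
cradle y,x -0.0545 -0.0483 move [ -7.7 117.7   9.6] twist -0.357
```

Emit:
carry_out --motion '[[38,[-8,118,5],-0.36],[38,[-8,118,5],-0.36],[38,[-8,118,5],-0.36],[38,[-8,118,5],-0.36],[38,[-8,118,5],-0.36]]'

```text
clock: 4.8
eef_pos: [0.6741, 0.0874, 0.3032]
eef_rot: [-0.128, -3.135, 0.002]
force: [0.0, -0.3, -1.9]
gripper_width: 0.505
```

Run:
```python
from h import *
to(.053,0,.27)
im,d,W=cap("side"); cv2.imwrite("pics/g3.png",cv2.resize(im[150:260,270:420],None,fx=5,fy=5,interpolation=3))
im,d,W=cap("top"); cv2.imwrite("pics/g3t.png",im)
```

```text
{'clock': 4.8, 'joint_positions': [0.009, 0.572, 0.181, 1.184, -0.001, -1.479], 'eef_pos': [0.674, 0.087, 0.303], 'eef_rot': [-0.128, -3.135, 0.002], 'force': [0.042, -0.298, -1.906], 'ft_torque': [-0.028, 0.063, 0.033], 'gripper_width': 0.505}
[[-0.997, 0.082, -0.004], [0.082, 0.997, -0.001], [0.004, -0.001, -1.0]]
cradle y,x 0.0533 0.0002 move [ 0.1 -0.3 33.2] twist 0.0
```

View pics/g3.png

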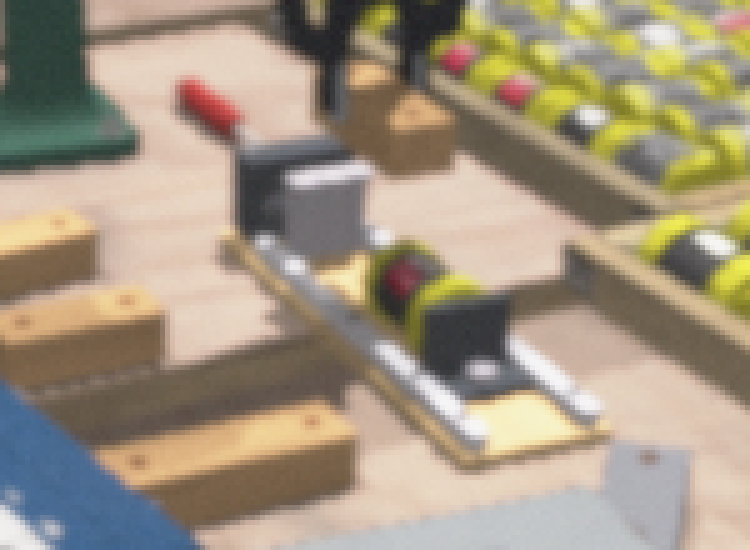

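Side view: the level block is above the channel, the plate is free at (330,205), and the coupling is close to the stop. Lowering now, so that the tail rides up on the coupling.

Emit:
carry_out --motion '[[38,[0,0,35],0],[38,[0,0,46],0],[38,[0,0,52],0],[38,[0,0,57],0],[38,[0,0,62],0]]' --grip_force 20

```text
clock: 5.4
eef_pos: [0.6745, 0.0867, 0.2444]
eef_rot: [0.13, 3.137, 0.002]
force: [1.1, 8.5, 13.1]
gripper_width: 0.505
```

Run:
```python
from h import *
to(.053,0,.232)
im,d,W=cap("side"); cv2.imwrite("pics/g4.png",cv2.resize(im[150:260,270:420],None,fx=5,fy=5,interpolation=3))
```

```text
{'clock': 5.4, 'joint_positions': [0.008, 0.603, 0.075, 1.041, 0.001, -1.48], 'eef_pos': [0.675, 0.087, 0.244], 'eef_rot': [0.13, 3.137, 0.002], 'force': [1.147, 8.463, 13.082], 'ft_torque': [1.311, -0.09, -0.045], 'gripper_width': 0.505}
[[-0.997, 0.083, 0.002], [0.083, 0.997, 0.001], [-0.001, 0.001, -1.0]]
cradle y,x 0.0526 0.0006 move [ 0.6  0.4 12.4] twist -0.001
```

View pics/g4.png

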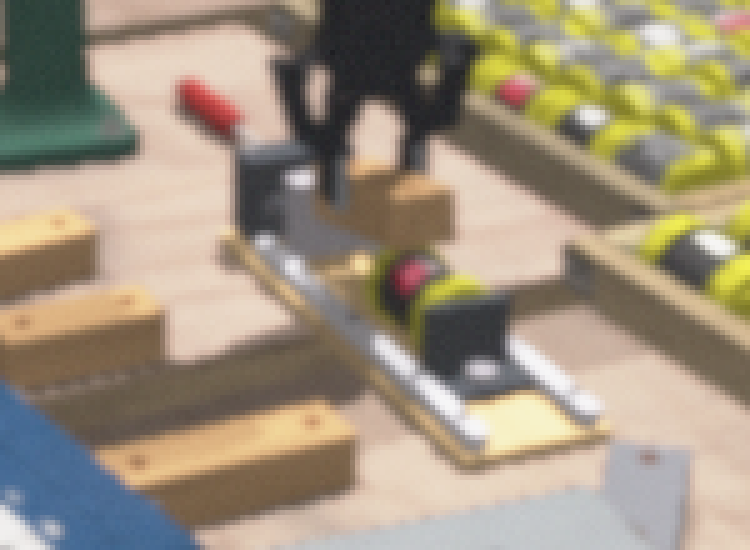

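Emit:
carry_out --motion '[[38,[0,0,4],0],[38,[0,0,8],0],[38,[0,0,12],0],[38,[0,0,15],0]]'

```text
clock: 5.85
eef_pos: [0.675, 0.0869, 0.2309]
eef_rot: [0.131, 3.135, 0.005]
force: [0.6, 8.4, 10.6]
gripper_width: 0.508
```

```bash
cat >> h.py <<'E'
def prof():
    "block side profile, cradle coords: wood points above rails in the channel, side camera"
    im,d,W=cap("side"); hsv=cv2.cvtColor(im,cv2.COLOR_BGR2HSV); O=np.array([.6696,.0343])
    cy=(W[...,:2]-O)@np.array([.0818,.9967]); cx=(W[...,:2]-O)@np.array([.9967,-.0818])
    m=(hsv[...,0]>8)&(hsv[...,0]<24)&(hsv[...,1]>75)&(abs(cx)<.035)&(W[...,2]>.02)&(cy>-.1)&(cy<.15)
    for a in np.arange(-.08,.15,.01):
        q=m&(cy>a)&(cy<=a+.01)
        if q.sum()>3: print("y",round(a+.005,3),q.sum(),"z",np.percentile(W[q][:,2],[5,50,95]).round(3),"x",np.percentile(cx[q],[5,95]).round(3))
    return im,W
E
python3 -c "
from h import *
to(.07,0,.22); prof()"
```

```text
{'clock': 5.85, 'joint_positions': [0.008, 0.612, 0.053, 1.007, 0.003, -1.479], 'eef_pos': [0.675, 0.087, 0.231], 'eef_rot': [0.131, 3.135, 0.005], 'force': [0.607, 8.351, 10.604], 'ft_torque': [1.084, -0.036, 0.006], 'gripper_width': 0.508}
[[-0.997, 0.083, 0.004], [0.083, 0.997, 0.003], [-0.004, 0.003, -1.0]]
cradle y,x 0.0529 0.0011 move [ 1.1 17.1 10.9] twist -0.001
y -0.045 4 z [0.053 0.055 0.058] x [-0.017 -0.006]
y -0.025 7 z [0.043 0.082 0.088] x [-0.019  0.004]
y -0.015 98 z [0.079 0.09  0.102] x [-0.021  0.019]
y -0.005 56 z [0.074 0.102 0.108] x [-0.021  0.018]
y 0.005 23 z [0.05  0.077 0.098] x [-0.024  0.001]
y 0.015 14 z [0.066 0.08  0.091] x [-0.022 -0.018]
y 0.025 13 z [0.06  0.076 0.09 ] x [-0.022 -0.019]
y 0.035 13 z [0.052 0.065 0.083] x [-0.022 -0.019]
y 0.045 4 z [0.049 0.055 0.058] x [-0.022 -0.021]
y 0.055 8 z [0.044 0.05  0.086] x [-0.028  0.024]
y 0.075 5 z [0.038 0.044 0.051] x [-0.022 -0.019]
y 0.085 4 z [0.042 0.047 0.052] x [-0.02  -0.019]
```

The tilt is about 28°, and the nose top is near y 0.100, z 0.053, which is under the lip. Next I'll drive it forward against the plate.

Emit:
carry_out --motion '[[38,[0,0,0],0],[38,[0,8,2],0],[38,[0,15,5],0],[38,[0,21,7],0],[38,[0,26,9],0]]' --grip_force 45

```text
clock: 6.4
eef_pos: [0.6772, 0.1128, 0.2214]
eef_rot: [0.132, 3.135, 0.001]
force: [-1.2, -9.1, 3.9]
gripper_width: 0.505
```

```bash
python3 -c "
from h import *
to(.085,0,.22); prof()"
```

```text
{'clock': 6.4, 'joint_positions': [0.047, 0.629, 0.059, 0.997, 0.0, -1.44], 'eef_pos': [0.677, 0.113, 0.221], 'eef_rot': [0.132, 3.135, 0.001], 'force': [-1.2, -9.099, 3.852], 'ft_torque': [-1.82, 0.176, 0.084], 'gripper_width': 0.505}
[[-0.996, 0.084, 0.004], [0.084, 0.996, 0.0], [-0.004, 0.001, -1.0]]
cradle y,x 0.0789 0.0011 move [1.1 6.1 1.4] twist -0.002
y -0.045 4 z [0.052 0.057 0.058] x [-0.016 -0.006]
y -0.005 5 z [0.047 0.056 0.061] x [-0.018 -0.007]
y 0.005 40 z [0.07  0.077 0.082] x [-0.021  0.02 ]
y 0.015 92 z [0.073 0.088 0.099] x [-0.021  0.018]
y 0.025 22 z [0.061 0.079 0.098] x [-0.023  0.009]
y 0.035 16 z [0.058 0.077 0.09 ] x [-0.023 -0.019]
y 0.045 11 z [0.053 0.067 0.083] x [-0.022 -0.019]
y 0.055 16 z [0.052 0.066 0.188] x [-0.022  0.031]
y 0.065 11 z [0.043 0.051 0.075] x [-0.022 -0.018]
y 0.075 4 z [0.038 0.04  0.071] x [-0.022  0.018]
y 0.085 5 z [0.033 0.039 0.067] x [-0.021  0.014]
y 0.095 5 z [0.029 0.033 0.038] x [-0.023 -0.019]
y 0.105 4 z [0.027 0.036 0.041] x [-0.021 -0.02 ]
```

Emit:
carry_out --motion '[[38,[0,5,0],0],[38,[0,10,0],0],[38,[0,11,3],0],[38,[0,11,6],0],[38,[0,11,9],0]]'

```text
clock: 6.95
eef_pos: [0.6783, 0.1235, 0.2122]
eef_rot: [0.133, 3.135, -0.005]
force: [-1.8, -16.0, 15.4]
gripper_width: 0.511
```

```bash
python3 -c "
from h import *
to(.089,0,.198); im,W=prof(); cv2.imwrite('pics/g5.png',cv2.resize(im[150:260,270:420],None,fx=5,fy=5,interpolation=3))"
```

```text
{'clock': 6.95, 'joint_positions': [0.063, 0.641, 0.055, 0.981, -0.003, -1.423], 'eef_pos': [0.678, 0.123, 0.212], 'eef_rot': [0.133, 3.135, -0.005], 'force': [-1.843, -15.994, 15.399], 'ft_torque': [-2.967, 0.427, 0.102], 'gripper_width': 0.511}
[[-0.996, 0.085, 0.004], [0.085, 0.996, -0.003], [-0.004, -0.003, -1.0]]
cradle y,x 0.0896 0.0013 move [ 1.4 -0.6 14.2] twist -0.003
y -0.045 4 z [0.052 0.057 0.061] x [-0.016 -0.009]
y -0.005 5 z [0.052 0.059 0.06 ] x [-0.018  0.012]
y 0.005 4 z [0.028 0.041 0.053] x [-0.027 -0.024]
y 0.015 38 z [0.062 0.067 0.077] x [-0.02   0.019]
y 0.025 90 z [0.062 0.077 0.089] x [-0.021  0.019]
y 0.035 26 z [0.059 0.078 0.089] x [-0.023  0.014]
y 0.045 14 z [0.051 0.063 0.077] x [-0.022 -0.019]
y 0.055 13 z [0.042 0.057 0.075] x [-0.022 -0.019]
y 0.065 17 z [0.041 0.055 0.189] x [-0.022  0.027]
y 0.075 4 z [0.035 0.036 0.04 ] x [-0.021 -0.018]
y 0.085 5 z [0.03  0.037 0.061] x [-0.021  0.017]
y 0.095 5 z [0.025 0.029 0.06 ] x [-0.021  0.015]
y 0.105 4 z [0.023 0.026 0.033] x [-0.02  -0.018]
```

View pics/g5.png

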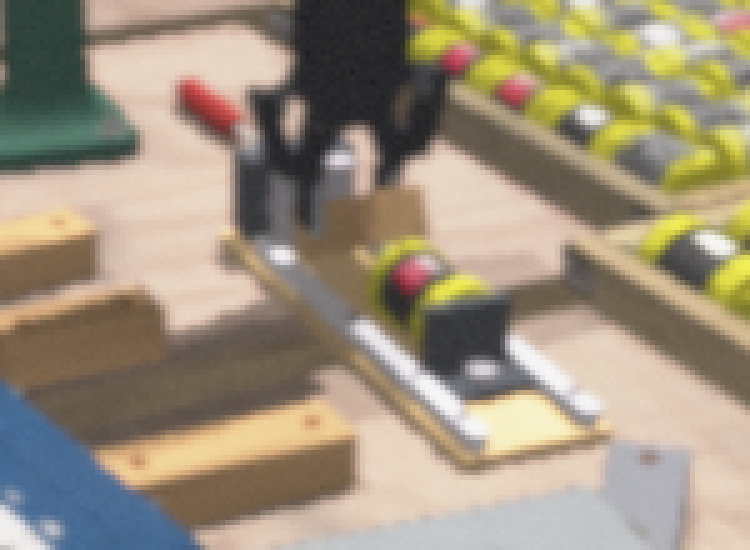

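The tail is now just below the coupling top and clear of its face, and the plate is pressed back. Lowering the tail.

Emit:
carry_out --motion '[[38,[0,0,3],0],[38,[0,0,6],0],[38,[0,0,9],0],[38,[0,0,11],0],[38,[0,0,11],0]]' --grip_force 35

```text
clock: 7.5
eef_pos: [0.6782, 0.1218, 0.2027]
eef_rot: [0.136, 3.133, -0.013]
force: [-8.8, -21.0, 23.8]
gripper_width: 0.508
```

```bash
python3 -c "
from h import *
to(.089,0,.198); im,W=prof()"
```

```text
{'clock': 7.5, 'joint_positions': [0.061, 0.647, 0.04, 0.959, -0.009, -1.423], 'eef_pos': [0.678, 0.122, 0.203], 'eef_rot': [0.136, 3.133, -0.013], 'force': [-8.797, -21.021, 23.824], 'ft_torque': [-3.7, 1.837, 0.149], 'gripper_width': 0.508}
[[-0.996, 0.087, 0.005], [0.087, 0.996, -0.008], [-0.005, -0.008, -1.0]]
cradle y,x 0.0879 0.0014 move [1.5 1.1 4.7] twist -0.005
y -0.045 4 z [0.051 0.056 0.061] x [-0.015 -0.01 ]
y -0.005 4 z [0.057 0.059 0.06 ] x [-0.015  0.013]
y 0.015 59 z [0.05  0.066 0.075] x [-0.021  0.019]
y 0.025 26 z [0.043 0.065 0.073] x [-0.022  0.009]
y 0.035 24 z [0.04  0.066 0.071] x [-0.021  0.019]
y 0.045 21 z [0.037 0.054 0.068] x [-0.022 -0.004]
y 0.055 18 z [0.033 0.061 0.19 ] x [-0.021  0.025]
y 0.065 21 z [0.032 0.053 0.063] x [-0.021  0.006]
y 0.075 15 z [0.026 0.058 0.059] x [-0.02   0.025]
y 0.085 7 z [0.024 0.053 0.057] x [-0.021  0.028]
y 0.095 6 z [0.024 0.053 0.054] x [-0.024  0.012]
y 0.105 6 z [0.02  0.036 0.051] x [-0.021  0.004]
y 0.115 4 z [0.025 0.045 0.046] x [-0.014  0.023]
```

Emit:
carry_out --motion '[[38,[0,1,2],0],[38,[0,1,4],0],[38,[0,1,6],0],[38,[0,1,6],0]]' --grip_force 28

```text
clock: 7.95
eef_pos: [0.6781, 0.1214, 0.1982]
eef_rot: [0.139, 3.133, -0.021]
force: [-8.8, -20.2, 22.5]
gripper_width: 0.504
```

```bash
python3 -c "
from h import *
to(.089,0,.198); im,W=prof(); cv2.imwrite('pics/g6.png',cv2.resize(im[160:250,290:400],None,fx=6,fy=6,interpolation=3))"
```

```text
{'clock': 7.95, 'joint_positions': [0.061, 0.651, 0.034, 0.949, -0.014, -1.421], 'eef_pos': [0.678, 0.121, 0.198], 'eef_rot': [0.139, 3.133, -0.021], 'force': [-8.82, -20.156, 22.526], 'ft_torque': [-3.335, 1.799, 0.153], 'gripper_width': 0.504}
[[-0.996, 0.088, 0.005], [0.088, 0.996, -0.013], [-0.006, -0.013, -1.0]]
cradle y,x 0.0875 0.0014 move [1.4 1.5 0.2] twist -0.006
y -0.045 5 z [0.039 0.057 0.06 ] x [-0.021 -0.008]
y -0.005 7 z [0.025 0.055 0.064] x [-0.022  0.008]
y 0.005 9 z [0.03  0.064 0.067] x [-0.023  0.017]
y 0.015 34 z [0.045 0.063 0.066] x [-0.022  0.019]
y 0.025 23 z [0.032 0.057 0.066] x [-0.021  0.016]
y 0.035 25 z [0.033 0.058 0.063] x [-0.021  0.011]
y 0.045 20 z [0.033 0.056 0.061] x [-0.02   0.017]
y 0.055 31 z [0.03  0.055 0.123] x [-0.021  0.022]
y 0.065 23 z [0.026 0.055 0.179] x [-0.021  0.025]
y 0.075 11 z [0.025 0.053 0.055] x [-0.019  0.027]
y 0.085 8 z [0.051 0.052 0.053] x [-0.009  0.019]
y 0.095 6 z [0.049 0.05  0.05 ] x [-0.     0.016]
y 0.105 5 z [0.048 0.048 0.049] x [-0.001  0.02 ]
y 0.115 6 z [0.045 0.046 0.048] x [0.003 0.021]
```

View pics/g6.png

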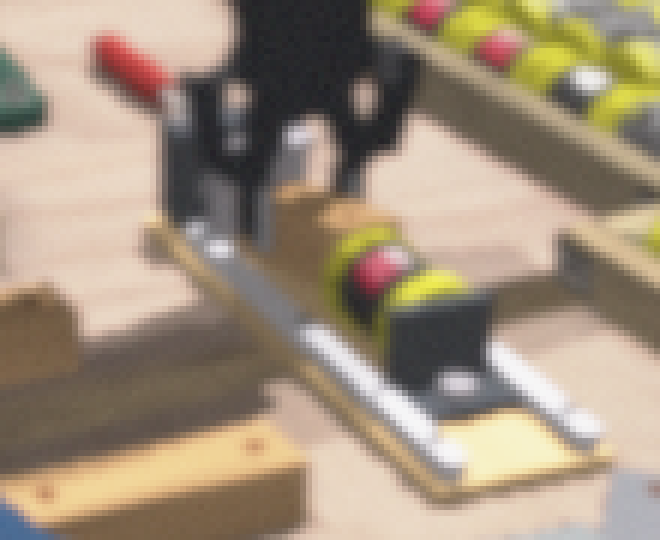

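The tilt is down to about 11°, and the tail is well below the coupling's axis. I'll release, rise and finish by pressing the tail down with shut fingers.

Emit:
carry_out --motion '[[38,[0,1,3],0],[60,[0,1,2],0],[60,[0,1,0],0],[60,[0,1,-25],0],[60,[0,1,-60],0]]'

```text
clock: 8.5
eef_pos: [0.6774, 0.1236, 0.2571]
eef_rot: [0.138, 3.136, -0.021]
force: [-0.0, -0.0, 0.4]
gripper_width: 0.706
```

```bash
python3 -c "
from h import *
to(.036,0,.255); im,W=prof()"
```

```text
{'clock': 8.5, 'joint_positions': [0.064, 0.61, 0.124, 1.085, -0.013, -1.418], 'eef_pos': [0.677, 0.124, 0.257], 'eef_rot': [0.138, 3.136, -0.021], 'force': [-0.045, -0.042, 0.366], 'ft_torque': [0.01, 0.01, 0.011], 'gripper_width': 0.706}
[[-0.996, 0.088, 0.001], [0.088, 0.996, -0.013], [-0.003, -0.013, -1.0]]
cradle y,x 0.0896 0.0004 move [  0.1 -53.6   2.8] twist -0.006
y -0.045 5 z [0.051 0.056 0.06 ] x [-0.017 -0.008]
y -0.015 4 z [0.025 0.059 0.063] x [-0.016  0.01 ]
y -0.005 6 z [0.033 0.057 0.061] x [-0.022  0.009]
y 0.005 5 z [0.032 0.06  0.064] x [-0.023 -0.005]
y 0.015 33 z [0.035 0.058 0.063] x [-0.022  0.022]
y 0.025 27 z [0.03  0.057 0.062] x [-0.022  0.019]
y 0.035 23 z [0.029 0.058 0.061] x [-0.022  0.013]
y 0.045 23 z [0.03  0.054 0.058] x [-0.02   0.016]
y 0.055 23 z [0.026 0.048 0.056] x [-0.022  0.017]
y 0.065 25 z [0.026 0.05  0.055] x [-0.022  0.014]
y 0.075 23 z [0.025 0.052 0.054] x [-0.021  0.016]
y 0.085 17 z [0.033 0.05  0.052] x [-0.022  0.016]
y 0.095 19 z [0.027 0.046 0.05 ] x [-0.02   0.013]
y 0.105 18 z [0.023 0.047 0.049] x [-0.021  0.013]
y 0.115 16 z [0.024 0.045 0.047] x [-0.02   0.017]
```

Emit:
carry_out --motion '[[0,[0,-20,0],0],[0,[0,-55,0],0],[0,[0,-55,0],0],[0,[0,-55,8],0],[0,[0,-55,16],0]]'

```text
clock: 9.05
eef_pos: [0.6738, 0.069, 0.2478]
eef_rot: [0.138, 3.128, -0.019]
force: [0.1, 0.3, -0.4]
gripper_width: 0.001
```

Emit:
carry_out --motion '[[0,[0,0,5],0],[0,[0,0,10],0],[0,[0,0,14],0],[0,[0,0,18],0],[0,[0,0,21],0]]'

```text
clock: 9.55
eef_pos: [0.6742, 0.0687, 0.227]
eef_rot: [0.138, 3.127, -0.02]
force: [-1.0, -2.5, 4.5]
gripper_width: -0.0
```

```bash
python3 -c "
from h import *
to(.036,0,.217); im,W=prof()"
```

```text
{'clock': 9.55, 'joint_positions': [-0.016, 0.609, 0.034, 0.986, -0.013, -1.499], 'eef_pos': [0.674, 0.069, 0.227], 'eef_rot': [0.138, 3.127, -0.02], 'force': [-0.998, -2.489, 4.51], 'ft_torque': [-0.626, 0.137, -0.015], 'gripper_width': -0.0}
[[-0.996, 0.088, 0.01], [0.088, 0.996, -0.013], [-0.012, -0.013, -1.0]]
cradle y,x 0.0346 0.0018 move [ 1.9  1.5 10. ] twist -0.006
y -0.015 4 z [0.052 0.059 0.063] x [-0.016 -0.007]
y -0.005 6 z [0.024 0.057 0.061] x [-0.022  0.015]
y 0.005 5 z [0.032 0.057 0.06 ] x [-0.022  0.01 ]
y 0.015 17 z [0.026 0.048 0.083] x [-0.021 -0.002]
y 0.025 24 z [0.027 0.053 0.071] x [-0.021 -0.007]
y 0.035 26 z [0.026 0.052 0.073] x [-0.021  0.015]
y 0.045 18 z [0.026 0.049 0.054] x [-0.021 -0.002]
y 0.055 20 z [0.024 0.043 0.052] x [-0.021 -0.005]
y 0.065 22 z [0.023 0.045 0.052] x [-0.02  -0.002]
y 0.075 14 z [0.026 0.047 0.05 ] x [-0.021  0.001]
y 0.085 22 z [0.025 0.045 0.05 ] x [-0.022  0.009]
y 0.095 21 z [0.027 0.046 0.048] x [-0.021  0.013]
y 0.105 21 z [0.024 0.045 0.048] x [-0.021  0.016]
y 0.115 14 z [0.027 0.046 0.047] x [-0.02   0.013]
```

Moving down well, at only 4.5 N. Pressing on to flat, watching the force.

Emit:
carry_out --motion '[[0,[0,0,4],0],[0,[0,0,8],0],[0,[0,0,11],0],[0,[0,0,12],0],[0,[0,0,12],0]]'

```text
clock: 10.1
eef_pos: [0.6742, 0.0684, 0.2173]
eef_rot: [0.138, 3.125, -0.021]
force: [-11.6, -2.8, 36.4]
gripper_width: -0.001
```

Emit:
carry_out --motion '[[0,[0,0,2],0],[0,[0,0,2],0],[0,[0,0,-20],0],[0,[0,0,-60],0],[0,[0,0,-105],0]]'

```text
clock: 10.6
eef_pos: [0.6724, 0.0701, 0.3223]
eef_rot: [0.137, 3.128, -0.02]
force: [0.4, -0.0, 0.6]
gripper_width: -0.002
```

```bash
python3 -c "
from h import *
st(); im,W=prof(); cv2.imwrite('pics/g7.png',cv2.resize(im[160:250,290:400],None,fx=6,fy=6,interpolation=3))"
```

```text
{'clock': 10.6, 'joint_positions': [-0.014, 0.551, 0.195, 1.205, -0.013, -1.497], 'eef_pos': [0.672, 0.07, 0.322], 'eef_rot': [0.137, 3.128, -0.02], 'force': [0.355, -0.02, 0.644], 'ft_torque': [0.012, -0.065, -0.053], 'gripper_width': -0.002}
[[-0.996, 0.088, 0.01], [0.088, 0.996, -0.013], [-0.011, -0.013, -1.0]]
y -0.005 18 z [0.026 0.06  0.067] x [-0.023  0.014]
y 0.005 9 z [0.024 0.058 0.065] x [-0.023  0.001]
y 0.015 11 z [0.021 0.032 0.045] x [-0.021 -0.018]
y 0.025 14 z [0.025 0.038 0.045] x [-0.023 -0.013]
y 0.035 18 z [0.022 0.044 0.075] x [-0.024 -0.004]
y 0.045 24 z [0.027 0.044 0.046] x [-0.02  0.01]
y 0.055 26 z [0.025 0.043 0.046] x [-0.021  0.019]
y 0.065 27 z [0.023 0.044 0.046] x [-0.021  0.017]
y 0.075 23 z [0.028 0.044 0.045] x [-0.02   0.017]
y 0.085 29 z [0.022 0.044 0.047] x [-0.021  0.015]
y 0.095 22 z [0.026 0.044 0.047] x [-0.022  0.018]
y 0.105 22 z [0.026 0.043 0.046] x [-0.021  0.019]
y 0.115 11 z [0.04  0.044 0.046] x [-0.017  0.02 ]
```

View pics/g7.png

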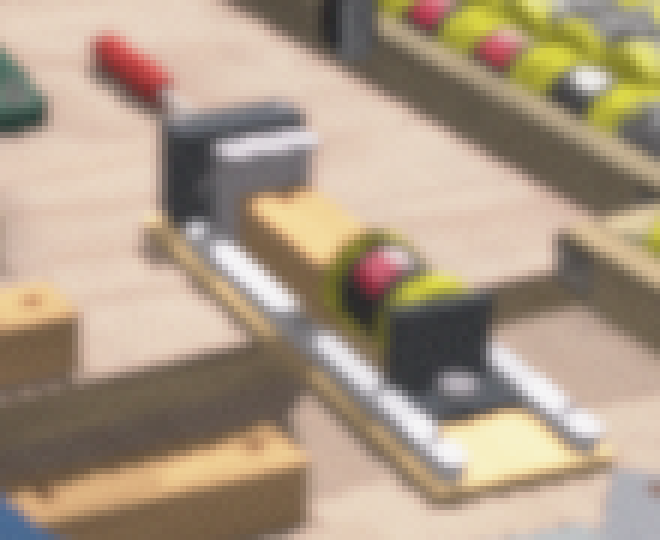

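The block lies flat between coupling and plate (top z 0.044 along its whole length). I'll clear the arm and check the plate and coupling from above.

Emit:
carry_out --motion '[[0,[200,-180,-60],0],[0,[200,-180,-60],0],[0,[200,-180,-60],0],[0,[200,-180,-60],0],[0,[200,-180,-60],0]]'

```text
clock: 11.15
eef_pos: [0.4765, -0.0755, 0.3821]
eef_rot: [0.136, 3.118, -0.019]
force: [0.6, 0.1, 1.0]
gripper_width: 0.005
```

Run:
```python
from h import *
st()
im,d,W=cap("top")
p=vision.camera_params("top");K=np.array(p["intrinsics"],float); R=cv2.Rodrigues(np.array(p["rvec"],float))[0]; t=np.array(p["tvec"],float).ravel();C=-R.T@t
def cy(u,v,h):
    d=R.T@np.linalg.inv(K)@np.array([u,v,1.]); q=(C+d*(h-C[2])/d[2]); return round(float((q[:2]-[.6696,.0343])@np.array([.0818,.9967])),4)
for u in list(range(256,280))+list(range(296,332)):
    vs=[int(round(153+.05*(u-270)+k+2)) for k in(-1,0,1,2,3)]; v=154+.05*(u-270)+2
    print(u,im[vs,u].mean(0).astype(int).tolist(),"y@.071/.066/.06",cy(u,v,.071),cy(u,v,.066),cy(u,v,.06))
cv2.imwrite("pics/c2.png",cv2.resize(im[135:180,243:360],None,fx=6.8,fy=6.8,interpolation=3))
```

```text
{'clock': 11.15, 'joint_positions': [-0.325, 0.19, -0.211, 1.148, -0.006, -1.809], 'eef_pos': [0.476, -0.076, 0.382], 'eef_rot': [0.136, 3.118, -0.019], 'force': [0.601, 0.14, 0.971], 'ft_torque': [-0.064, -0.015, -0.016], 'gripper_width': 0.005}
[[-0.996, 0.087, 0.02], [0.087, 0.996, -0.013], [-0.021, -0.011, -1.0]]
256 [87, 79, 73] y@.071/.066/.06 0.157 0.1579 0.1591
257 [75, 69, 63] y@.071/.066/.06 0.1537 0.1546 0.1558
258 [52, 47, 44] y@.071/.066/.06 0.1504 0.1513 0.1524
259 [39, 37, 36] y@.071/.066/.06 0.1471 0.148 0.1491
260 [53, 56, 57] y@.071/.066/.06 0.1438 0.1447 0.1457
261 [70, 75, 78] y@.071/.066/.06 0.1404 0.1413 0.1424
262 [84, 91, 96] y@.071/.066/.06 0.1371 0.138 0.1391
263 [124, 129, 133] y@.071/.066/.06 0.1338 0.1347 0.1357
264 [176, 175, 178] y@.071/.066/.06 0.1305 0.1314 0.1324
265 [208, 202, 202] y@.071/.066/.06 0.1272 0.1281 0.1291
266 [216, 208, 207] y@.071/.066/.06 0.1239 0.1247 0.1257
267 [215, 206, 204] y@.071/.066/.06 0.1206 0.1214 0.1224
268 [210, 201, 199] y@.071/.066/.06 0.1173 0.1181 0.1191
269 [184, 177, 177] y@.071/.066/.06 0.114 0.1148 0.1157
270 [126
[... 1928 characters left out ...]
09
320 [62, 95, 94] y@.071/.066/.06 -0.0544 -0.0543 -0.0542
321 [62, 128, 126] y@.071/.066/.06 -0.0577 -0.0576 -0.0575
322 [64, 150, 148] y@.071/.066/.06 -0.061 -0.0609 -0.0609
323 [67, 158, 156] y@.071/.066/.06 -0.0643 -0.0642 -0.0642
324 [68, 148, 146] y@.071/.066/.06 -0.0676 -0.0676 -0.0675
325 [72, 119, 117] y@.071/.066/.06 -0.0709 -0.0709 -0.0709
326 [82, 92, 87] y@.071/.066/.06 -0.0742 -0.0742 -0.0742
327 [79, 75, 70] y@.071/.066/.06 -0.0775 -0.0775 -0.0775
328 [65, 60, 55] y@.071/.066/.06 -0.0808 -0.0808 -0.0808
329 [70, 65, 62] y@.071/.066/.06 -0.0841 -0.0841 -0.0842
330 [108, 102, 98] y@.071/.066/.06 -0.0873 -0.0874 -0.0875
331 [140, 133, 128] y@.071/.066/.06 -0.0906 -0.0907 -0.0908
```

View pics/c2.png

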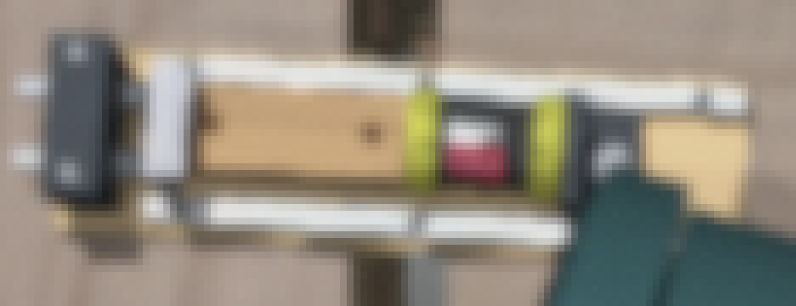

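From above, the lip edge has moved from column 273 to 270, so the plate is pressed back about 10 mm. The coupling has moved about 4 mm onto the stop and there is no visible gap. The block is straight and centred, so I'll hand in.

```bash
python3 -c "
from plant import ctrl
print(ctrl.sign_off())"
```

```text
the job is handed in; nothing more can be done
None
```

The coupling is braced with block_b (116 mm), and I handed the job in at about 11 s on the robot's clock. Sign-off reports no verdict.

- **Method:** I tipped the block's tail up on the coupling's top and drove its nose under the lip against the plate. I lowered the tail in the grip, then pressed it the last few millimetres down with the fingers shut.
- **Block:** It lies flat, with its top at z≈0.044 m along its whole length, and looks straight and central in the channel from above.
- **Spring plate:** It is pressed back about 10 mm, read from a 3-pixel shift in the top view. The window is 2 to 17 mm.
- **Coupling:** It moved about 4 mm onto the end stop, with no visible gap. I did not push it with the fingers: the block and then the spring drove it home. Its position is only good to a few millimetres at 3.3 mm per pixel.
- **Forces:** The highest readings between steps were about 36 N up on the final press and 9–12 N sideways during lowering. I did not trace the cause of the sideways force.
- **Rest of the scene:** The arm ended clear of everything. I did not go near the other blocks, tin, pad or end cap, and I did not re-measure them at the end.

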